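Click the popped rim of a trimmer-guard case shut

ROBOT

A 6-joint arm with a two-finger parallel gripper is mounted at the origin on the work surface. World frame = base frame: x ahead of the robot, y to its left, z up, the work surface at z = 0. Lengths are in mm, angles in rad, forces in N, time in s.
With the tool pointing down it reaches from about 300 to 875 mm from the base axis. Payload 4.2 kg.
Tool frame: the origin (TCP) lies midway between the tips of the shut fingers; the grasp point (between the pads) lies 19 mm behind it (hold_point_z is the distance from the TCP to the grasp point, in mm); z points along the fingers, y is the line along which they close (so a half turn about z gives the same grasp; the last joint's range is limited). The gripper opens to 85 mm and grips with 20 to 120 N. Pads are 22 mm wide; open, the fingers measure 114 mm over their backs; the gripper's body (76 mm by 85 mm) begins 54 mm behind the grasp point. The pads swing forward as they close: fully open they stand 13 mm farther back than shut.
Start: joints at [-1.19, 0.32, 1.565, -0, 1.257, -0.02], TCP at [224.343, -529.445, 231.338] pointing down, gripper open.
Joint ranges: [-3.11, 3.11], [-0.84, 2.01], [0.21, 2.61], [-1.34, 4.49], [0.05, 2.63], [-2.56, 2.56]. Speed limits (rad/s): [2.57, 2.57, 3.14, 3.14, 3.14, 3.14].

INTERFACE

Orientations are given as [roll, pitch, yaw] about the fixed x, y, z axes, in that order (R = Rz(yaw) Ry(pitch) Rx(roll)).
In Python, from workcell import * gives the robot as it stands.
- The arm moves only by the shell command python3 -m crank 'ROWS'. ROWS is JSON, a list of rows, each an object of numbers: "rx", "ry", "rz": the turn, a rotation vector about the world's x, y, z in degrees; "dx", "dy", "dz": the shift along the world's x, y, z in mm; "jaw": the opening in per cent of the stroke, from 0 (shut) to 100 (fully open). In form: [{"rx": .., "ry": .., "rz": .., "dx": .., "dy": .., "dz": .., "jaw": ..}, ...]. A call has 1 to 8 rows; each row is the pose to reach, as a shift and turn from the pose commanded when the call began; what a row does not reach only later rows make up. A row lasts 1/12 s, in which the tool goes at most 41.7 mm and 7.16 degrees, less where a joint would pass 70% of its speed; a pose out of reach is approached as far as the arm can. A call with a gripper value outside its range is refused whole. The fingers move at their own pace and stop on an object; the grip force is fixed at half the most. Time passes only in rows, so rows that repeat a pose let the fingers close. It gives the time, the measured TCP pose, the force, the opening and the grip force at its end, in the units of the state.
- get_state(): the state, without advancing time (a new reading comes with each control period).
- get_image(name): name is "side" or "top"; returns a dict with "pixels" (480x640x3 uint8, red, green, blue), "fx", "fy", "cx", "cy" (pixels), "k1" (the pictures are not rectified: a ray, as slopes to the right and down, at radius r is drawn at 1 + k1 r^2 times it, then the intrinsics apply), "R" (3x3) and "t" (3): a world point X has camera coordinates R X + t. Camera axes: x right, y down, z forward; pixel columns grow to the right and rows downward; lengths in mm; the calibration is good to about 2 mm. A picture is of the moment at which its call begins. There is no depth.
- close_job(): hands the job in; it is judged then, once.
The state is a dict: "time": time; "q": joint angles; "qd": joint speeds; "joint_efforts": joint torques, N m; "tcp_pos": TCP position; "eef_rot": TCP orientation; "contact_force": force on the tool from outside, world axes, zero at the start; "ft_torque": the same for the moment, N m; "grip_width": finger opening in mm; "grip_force": force on a finger pad.
Only numpy, scipy, OpenCV 4.12 (cv2) and the standard library are available. Lean on these libraries where they do the work, as an engineer would, in place of code of your own. Each camera call takes 0.05 s, during which the arm holds its last target. There are 200 camera calls.

TASK

The blue snap-fit rim around the lid of the grey guard case has popped up. Using only the fingers, press it down all the way round until each of the four sides is clicked fully shut, then move clear. Only press: do not lift, tip or shove the case along the ledge, and leave everything else standing where it is.

Things in the scene. Friction and masses are not known exactly. Their poses are not given: they have to be found in the camera images.
- case: Guard storage case, loose on the ledge, about 0.7 kg: grey body 120 (x) by 160 (y) by 34 mm high, with a fixed white lid panel 70 by 110 mm, its top 40 mm above the ledge. Around the panel a blue snap-fit rim 24 mm wide in four sections: near (-x), far (+x), left (+y), right (-y); an orange band shows under one not shut. Origin: centre of the underside; z up, y the long way.
- rim_near (a joint): The near rim section, a 9 mm thick blue bar sliding straight down. In m: 0 = popped up (top 50 mm above the ledge), 0.007 = shut (top 43 mm above it, 3 mm above the panel). A tight fit: it takes about 6 N to move it and it stays where it is left, so press until it meets its stop. Starts between 0 and 0.003.
- rim_near_top (a point): Centre of the top face of the near rim section (-x side of the case, centred at case x = -48 mm, y = 0; 24 (x) by 160 mm (y)); moves with the section; z up. The place to press.
- rim_far (a joint): The far rim section, a 9 mm thick blue bar sliding straight down. In m: 0 = popped up (top 50 mm above the ledge), 0.007 = shut (top 43 mm above it, 3 mm above the panel). A tight fit: it takes about 6 N to move it and it stays where it is left, so press until it meets its stop. Starts anywhere from 0 to 0.007.
- rim_far_top (a point): Centre of the top face of the far rim section (+x side of the case, centred at case x = +48 mm, y = 0; 24 (x) by 160 mm (y)); moves with the section; z up. The place to press.
- rim_left (a joint): The left rim section, a 9 mm thick blue bar sliding straight down. In m: 0 = popped up (top 50 mm above the ledge), 0.007 = shut (top 43 mm above it, 3 mm above the panel). A tight fit: it takes about 6 N to move it and it stays where it is left, so press until it meets its stop. Starts between 0 and 0.003.
- rim_left_top (a point): Centre of the top face of the left rim section (+y side of the case, centred at case x = 0, y = +68 mm; 70 (x) by 24 mm (y)); moves with the section; z up. The place to press.
- rim_right (a joint): The right rim section, a 9 mm thick blue bar sliding straight down. In m: 0 = popped up (top 50 mm above the ledge), 0.007 = shut (top 43 mm above it, 3 mm above the panel). A tight fit: it takes about 6 N to move it and it stays where it is left, so press until it meets its stop. Starts between 0 and 0.003.
- rim_right_top (a point): Centre of the top face of the right rim section (-y side of the case, centred at case x = 0, y = -68 mm; 70 (x) by 24 mm (y)); moves with the section; z up. The place to press.
- trimmer: Silver trimmer, 36 by 40 by 153 mm, loose, upright in its dock. Bystander. Origin: centre of its underside, z along its length.
- dock: White plastic dock of the trimmer, fixed: foot 110 by 90 by 8 mm, socket 66 by 70 mm, 40 mm high. Bystander. Origin: centre of the underside.
- comb: Blue guard comb, 36 by 44 by 22 mm, 15 g, loose on the ledge about 140 mm from the case's centre on its -y side. Bystander. Origin: centre of the underside.
- oil: Small amber oil bottle, 26 mm across, 62 mm tall, loose, about 140 mm from the case's centre on its +y side. Bystander. Origin: centre of the underside.
- soap: Green soap bottle, 64 mm across, 150 mm tall, loose, at the far edge. Bystander. Origin: centre of the underside.
- tumbler: White tumbler, 76 mm across, 95 mm tall, loose, at the far edge. Bystander. Origin: centre of the underside.
- cream: White cream jar with a steel cap, 68 mm across, 50 mm tall, loose, at the far edge. Bystander. Origin: centre of the underside.

How it is judged:
By the outcome, as a careful person would: the job done as asked, in the order asked, and still so for the second after the job is handed in, with the robot touching nothing.
It also fails if it takes over 51 s, if anything falls off the work surface, if the arm or the gripper's body presses on something with over 40 N, if the wrist force passes 120 N, or if a joint passes its speed limit or range.

## Working session

There is one attempt and no reset: what is moved stays moved. The work goes in short steps, Python scripts to look and compute and a shell command to move; the robot and the scene stay as the last step left them, time stands still between calls to the robot, and variables do not carry over. Pictures are saved under pics/ and viewed, at most 10 in all, crops included, and the job is handed in when it is done.

```bash
mkdir -p pics; cat > h.py <<'E'
from workcell import *
import numpy as np, cv2
def snap(n,f):
    im=get_image(n); cv2.imwrite(f,cv2.cvtColor(im["pixels"],cv2.COLOR_RGB2BGR)); return im
def K(im): return np.array([[im["fx"],0,im["cx"]],[0,im["fy"],im["cy"]],[0,0,1.]]),np.array([im["k1"],0,0,0,0.])
def ray(im,uv,z):
    k,d=K(im); R=np.array(im["R"]);t=np.array(im["t"])
    p=cv2.undistortPoints(np.array(uv,float).reshape(-1,1,2),k,d).reshape(-1,2)
    D=np.c_[p,np.ones(len(p))]@R; C=-R.T@t
    return C+D*((z-C[2])/D[:,2])[:,None]
def proj(im,X):
    k,d=K(im); return cv2.projectPoints(np.array(X,float).reshape(-1,1,3),cv2.Rodrigues(np.array(im["R"]))[0],np.array(im["t"],float),k,d)[0].reshape(-1,2)
E
python3 - <<'E'
from h import *
for n in("top","side"):
    im=snap(n,f"pics/{n}0.png"); print(n,im["k1"],im["fx"],-np.array(im["R"]).T@np.array(im["t"]))
s=get_state();print(s["time"],s["tcp_pos"],s["eef_rot"],s["contact_force"],s["grip_width"])
E
```

```text
top 0.036289839531727486 454.8432160356089 [420.59713261 -88.06484009 956.56484829]
side -0.018025434309087023 491.5980464098641 [150.6400887  641.31661011 760.36086095]
0.1 [ 224.19453801 -529.05085664  230.55861192] [-3.13999802e+00 -1.03385548e-05  4.00804792e-01] [0.73792752 0.1496834  0.21043064] 85.21971970437366
```

View pics/top0.png

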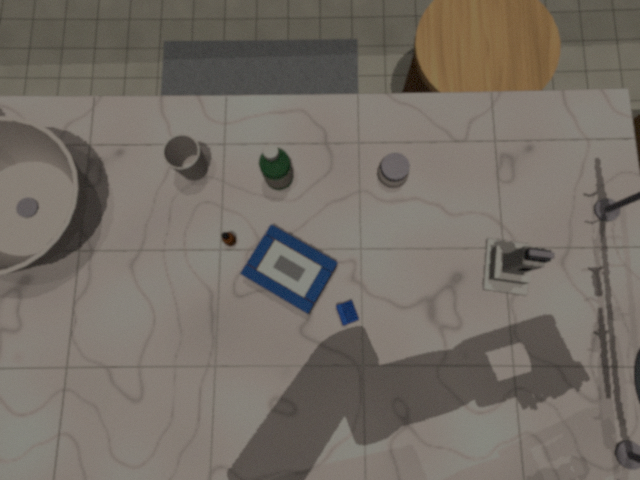

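View pics/side0.png

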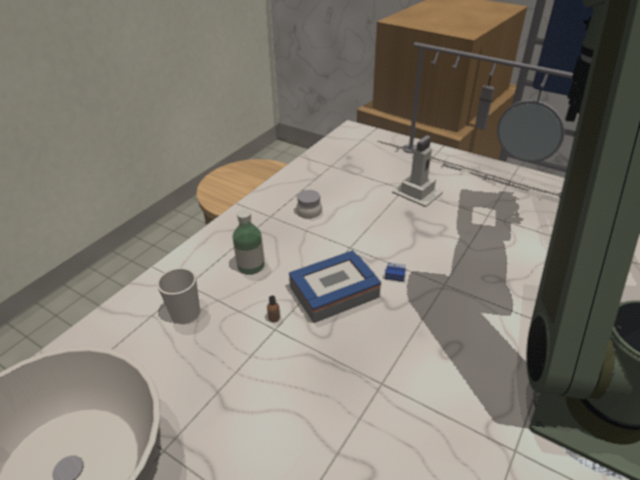

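The top view shows the case around (290,269), the comb at (347,312) and the oil bottle at (229,239). The side view shows the case at (335,285). Next I measure the case.

```bash
python3 - <<'E'
from h import *
for n,box in(("top",(215,215,365,330)),("side",(270,240,400,330))):
    im=get_image(n);p=im["pixels"];x0,y0,x1,y1=box
    hsv=cv2.cvtColor(p,cv2.COLOR_RGB2HSV)
    m=cv2.inRange(hsv,(100,120,40),(125,255,255)); mm=np.zeros_like(m);mm[y0:y1,x0:x1]=m[y0:y1,x0:x1]
    cs,h=cv2.findContours(mm,cv2.RETR_CCOMP,cv2.CHAIN_APPROX_NONE)
    for c,hh in zip(cs,h[0]):
        if cv2.contourArea(c)<60: continue
        z=(49 if hh[3]<0 else 43) if cv2.contourArea(c)>700 else 22
        w=ray(im,c.reshape(-1,2),z)[:,:2].astype(np.float32)
        (cx,cy),sz,a=cv2.minAreaRect(w); print(n,"hole" if hh[3]>=0 else "outer",cv2.contourArea(c),z,np.round((cx,cy),1),np.round(sz,1),round(a,1))
    crop=cv2.resize(p[y0:y1,x0:x1],None,fx=5,fy=5,interpolation=cv2.INTER_CUBIC)
    cv2.imwrite(f"pics/{n}c.png",cv2.cvtColor(crop,cv2.COLOR_RGB2BGR))
E
```

```text
top outer 281.0 22 [ 454.5 -119.2] [40.4 31.8] 20.3
top outer 4284.5 49 [542.2  -3.3] [156.6 115.4] 59.4
top hole 2262.0 43 [544.   -0.8] [125.7  81.5] 60.1
side outer 67.5 22 [ 457.6 -107.1] [28.8 20.9] 22.2
side outer 127.0 22 [525.3 -84. ] [16.8 68.5] 60.3
side outer 761.5 49 [540.7   4.8] [152.1 110.6] 59.6
```

View pics/sidec.png

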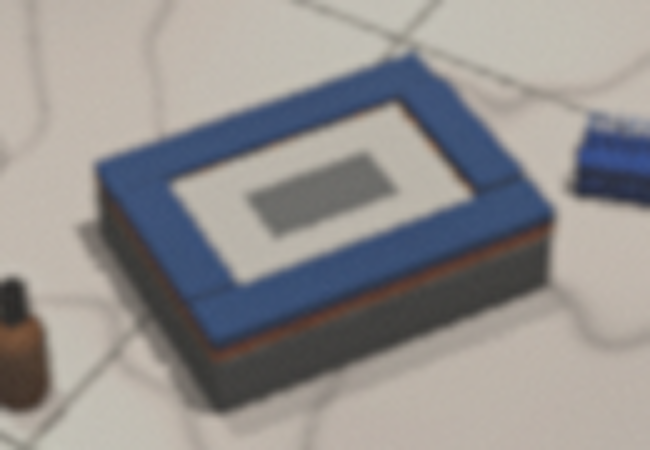

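View pics/topc.png

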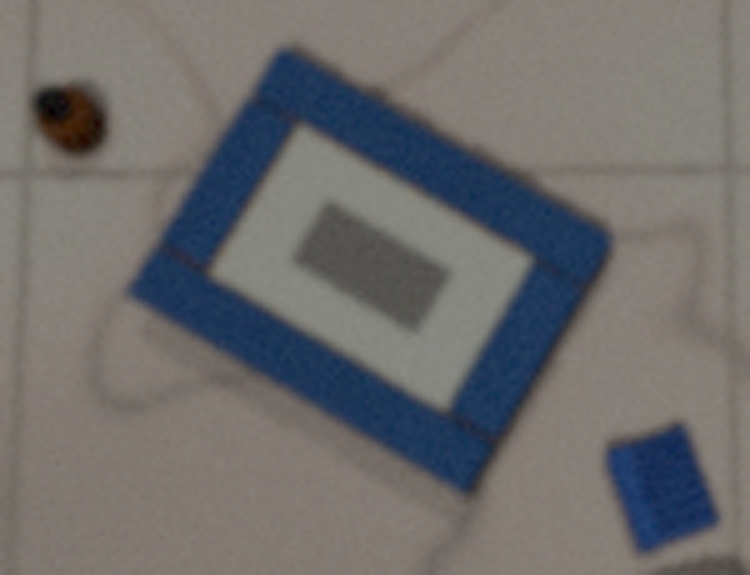

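Case centre is about (542,-2.5) with yaw about -30.5°; the sizes match. The near, left and right sections show orange and look popped up. I'll turn the tool by +36.5° and use one yaw for all four presses, starting with the right section at about (508,-61).

```bash
python3 -m crank '[{"dx":142,"dy":234,"rz":18,"jaw":0},{"dx":142,"dy":234,"rz":18,"jaw":0},{"dx":142,"dy":234,"rz":18,"jaw":0},{"dx":142,"dy":234,"rz":18,"jaw":0},{"dx":142,"dy":234,"rz":18,"jaw":0},{"dx":142,"dy":234,"rz":18,"jaw":0},{"dx":142,"dy":234,"rz":18,"jaw":0},{"dx":142,"dy":234,"rz":18,"jaw":0}]'
python3 -m crank '[{"dx":142,"dy":234,"rz":18.5,"jaw":0},{"dx":142,"dy":234,"rz":18.5,"jaw":0},{"dx":142,"dy":234,"rz":18.5,"jaw":0},{"dx":142,"dy":234,"rz":18.5,"jaw":0},{"dx":142,"dy":234,"rz":18.5,"jaw":0},{"dx":142,"dy":234,"rz":18.5,"jaw":0},{"dx":142,"dy":234,"rz":18.5,"jaw":0},{"dx":142,"dy":234,"rz":18.5,"jaw":0}]'
```

```text
invalid input at $[0]: expected keys rx, ry, rz, dx, dy, dz, jaw
invalid input at $[0]: expected keys rx, ry, rz, dx, dy, dz, jaw
```

```bash
python3 -m crank '[{"rx":0,"ry":0,"rz":18,"dx":142,"dy":234,"dz":0,"jaw":0},{"rx":0,"ry":0,"rz":18,"dx":142,"dy":234,"dz":0,"jaw":0},{"rx":0,"ry":0,"rz":18,"dx":142,"dy":234,"dz":0,"jaw":0},{"rx":0,"ry":0,"rz":18,"dx":142,"dy":234,"dz":0,"jaw":0},{"rx":0,"ry":0,"rz":18,"dx":142,"dy":234,"dz":0,"jaw":0},{"rx":0,"ry":0,"rz":18,"dx":142,"dy":234,"dz":0,"jaw":0},{"rx":0,"ry":0,"rz":18,"dx":142,"dy":234,"dz":0,"jaw":0},{"rx":0,"ry":0,"rz":18,"dx":142,"dy":234,"dz":0,"jaw":0}]'
```

```text
time: 0.87
tcp_pos: [367.9, -291.7, 231.4]
eef_rot: [-3.141, -0.002, 0.72]
contact_force: [-0.4, 0.4, 0.4]
grip_width: -0.1
grip_force: 0.0
```

```bash
python3 -m crank '[{"rx":0,"ry":0,"rz":18.5,"dx":142,"dy":234,"dz":0,"jaw":0},{"rx":0,"ry":0,"rz":18.5,"dx":142,"dy":234,"dz":0,"jaw":0},{"rx":0,"ry":0,"rz":18.5,"dx":142,"dy":234,"dz":0,"jaw":0},{"rx":0,"ry":0,"rz":18.5,"dx":142,"dy":234,"dz":0,"jaw":0},{"rx":0,"ry":0,"rz":18.5,"dx":142,"dy":234,"dz":0,"jaw":0},{"rx":0,"ry":0,"rz":18.5,"dx":142,"dy":234,"dz":0,"jaw":0},{"rx":0,"ry":0,"rz":18.5,"dx":142,"dy":234,"dz":-30,"jaw":0},{"rx":0,"ry":0,"rz":18.5,"dx":142,"dy":234,"dz":-60,"jaw":0}]'
python3 -m crank '[{"rx":0,"ry":0,"rz":0,"dx":0,"dy":0,"dz":-40,"jaw":0},{"rx":0,"ry":0,"rz":0,"dx":0,"dy":0,"dz":-80,"jaw":0},{"rx":0,"ry":0,"rz":0,"dx":0,"dy":0,"dz":-80,"jaw":0},{"rx":0,"ry":0,"rz":0,"dx":0,"dy":0,"dz":-80,"jaw":0}]'
python3 - <<'E'
from h import *
im=get_image("side");s=get_state();print(s["tcp_pos"],s["contact_force"]);print(proj(im,[s["tcp_pos"],[508,-61,47]]))
p=im["pixels"][180:330,260:460]
cv2.imwrite("pics/s1.png",cv2.cvtColor(cv2.resize(p,None,fx=4,fy=4,interpolation=cv2.INTER_CUBIC),cv2.COLOR_RGB2BGR))
E
```

```text
time: 1.53
tcp_pos: [512.3, -58.6, 172.0]
eef_rot: [3.136, -0.004, 1.042]
contact_force: [0.4, 0.2, -1.2]
grip_width: 0.1
grip_force: 0.0
time: 1.87
tcp_pos: [507.2, -61.8, 90.2]
eef_rot: [-3.138, 0.002, 1.037]
contact_force: [0.3, -0.0, 1.5]
grip_width: 0.1
grip_force: 0.0
[509.13159997 -62.10121774  92.203688  ] [0.07640186 0.21419424 0.36615826]
[[363.55810578 249.50656008]
 [362.9462982  265.97384844]]
```

View pics/s1.png

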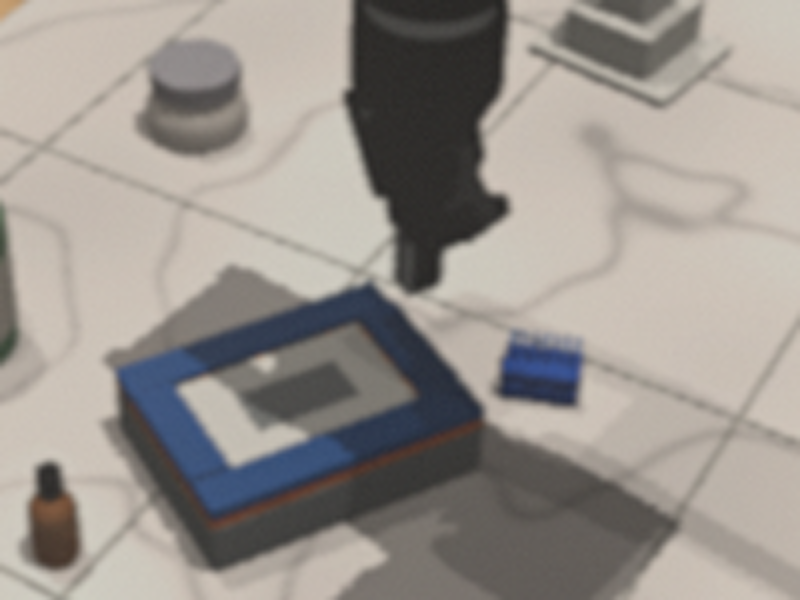

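The tip at crop (414,285) agrees with the TCP projection. The predicted press point is a few mm off the bar centre at about (408,354), so I triangulate the rim corners from the two initial views.

```bash
python3 - <<'E'
from h import *
P={};U={}
for n,box in(("top",(215,215,335,315)),("side",(280,245,381,320))):
    im=get_image(n); p=cv2.cvtColor(cv2.imread(f"pics/{n}0.png"),cv2.COLOR_BGR2HSV);x0,y0,x1,y1=box
    m=cv2.inRange(p,(98,90,30),(128,255,255));mm=np.zeros_like(m);mm[y0:y1,x0:x1]=m[y0:y1,x0:x1]
    mm=cv2.morphologyEx(mm,cv2.MORPH_CLOSE,np.ones((5,5)))
    c=max(cv2.findContours(mm,cv2.RETR_EXTERNAL,cv2.CHAIN_APPROX_NONE)[0],key=cv2.contourArea)
    q=cv2.approxPolyN(cv2.convexHull(c),4,ensure_convex=True).reshape(-1,2).astype(float)
    w=ray(im,q,48); ctr=w.mean(0)
    d=(w-ctr)[:,:2]; th=np.radians(-30.5); loc=d@np.array([[np.cos(th),-np.sin(th)],[np.sin(th),np.cos(th)]])
    o=np.lexsort((loc[:,1]>0,loc[:,0]>0)); q=q[o]; print(n,cv2.contourArea(c),q.tolist(),np.round(w[o],1).tolist(),np.round(ctr,1))
    k,dd=K(im);P[n]=np.c_[im["R"],im["t"]];U[n]=cv2.undistortPoints(q.reshape(-1,1,2),k,dd).reshape(-1,2).T
X=cv2.triangulatePoints(P["top"],P["side"],U["top"],U["side"]);X=(X[:3]/X[3]).T
print(np.round(X,1),X.mean(0)); a=X[1]-X[0]+X[3]-X[2];print(np.degrees(np.arctan2(a[1],a[0]))-90, np.linalg.norm(X[1]-X[0]),np.linalg.norm(X[2]-X[0]))
E
```

```text
top 4371.5 [[308.0, 313.0], [241.0, 273.0], [337.0, 262.0], [271.0, 224.0]] [[452.0, -41.9, 48.0], [532.1, 93.2, 48.0], [553.2, -100.0, 48.0], [632.8, 34.7, 48.0]] [542.5  -3.5  48. ]
side 2746.5 [[380.0, 283.0], [313.0, 309.0], [353.0, 250.0], [289.0, 273.0]] [[452.2, -32.7, 48.0], [529.9, 100.9, 48.0], [552.1, -94.8, 48.0], [630.0, 41.7, 48.0]] [541.    3.8  48. ]
[[453.9 -40.8  40.1]
 [533.5  94.9  40.3]
 [554.4 -99.9  43.1]
 [634.6  35.7  40.9]] [544.10072355  -2.52599647  41.09261142]
-30.49407076860031 157.36282077166095 116.59151432155295
```

The side-view outline includes the bar's front faces, which explains the offset. I'm keeping centre (542.5,-1.5) and pressing right.

```bash
python3 -m crank '[{"rx":0,"ry":0,"rz":0,"dx":0,"dy":1,"dz":-25,"jaw":0},{"rx":0,"ry":0,"rz":0,"dx":0,"dy":1,"dz":-36,"jaw":0},{"rx":0,"ry":0,"rz":0,"dx":0,"dy":1,"dz":-39,"jaw":0},{"rx":0,"ry":0,"rz":0,"dx":0,"dy":1,"dz":-42,"jaw":0},{"rx":0,"ry":0,"rz":0,"dx":0,"dy":1,"dz":-44,"jaw":0},{"rx":0,"ry":0,"rz":0,"dx":0,"dy":1,"dz":-46,"jaw":0},{"rx":0,"ry":0,"rz":0,"dx":0,"dy":1,"dz":-47,"jaw":0},{"rx":0,"ry":0,"rz":0,"dx":0,"dy":1,"dz":-47,"jaw":0}]'
```

```text
time: 2.68
tcp_pos: [509.7, -60.8, 46.0]
eef_rot: [3.138, -0.001, 1.038]
contact_force: [0.0, -0.2, 4.7]
grip_width: -0.0
grip_force: 2.4
```

```bash
for i in 1 2; do python3 -m crank '[{"rx":0,"ry":0,"rz":0,"dx":0,"dy":0,"dz":-1,"jaw":0},{"rx":0,"ry":0,"rz":0,"dx":0,"dy":0,"dz":-1,"jaw":0},{"rx":0,"ry":0,"rz":0,"dx":0,"dy":0,"dz":-1.5,"jaw":0},{"rx":0,"ry":0,"rz":0,"dx":0,"dy":0,"dz":-1.5,"jaw":0}]' | egrep 'tcp|contact'; done
```

```text
tcp_pos: [509.7, -60.8, 44.4]
contact_force: [-0.4, 0.7, 5.8]
tcp_pos: [509.7, -60.8, 43.0]
contact_force: [-0.7, -1.9, 5.2]
```

```bash
for i in 1 2; do python3 -m crank '[{"rx":0,"ry":0,"rz":0,"dx":0,"dy":0,"dz":-1,"jaw":0},{"rx":0,"ry":0,"rz":0,"dx":0,"dy":0,"dz":-1,"jaw":0},{"rx":0,"ry":0,"rz":0,"dx":0,"dy":0,"dz":-1,"jaw":0}]' | egrep 'tcp|contact'; done
```

```text
tcp_pos: [509.7, -60.8, 42.9]
contact_force: [-2.3, 0.9, 12.6]
tcp_pos: [509.8, -60.8, 42.8]
contact_force: [-4.3, 0.2, 19.8]
```

Stop met: z 42.8, about 20 N. Next is the near section, at (501,23).

```bash
python3 -m crank '[{"rx":0,"ry":0,"rz":0,"dx":0,"dy":0,"dz":10,"jaw":0},{"rx":0,"ry":0,"rz":0,"dx":0,"dy":0,"dz":30,"jaw":0},{"rx":0,"ry":0,"rz":0,"dx":-7,"dy":83,"dz":30,"jaw":0},{"rx":0,"ry":0,"rz":0,"dx":-7,"dy":83,"dz":30,"jaw":0},{"rx":0,"ry":0,"rz":0,"dx":-7,"dy":83,"dz":30,"jaw":0},{"rx":0,"ry":0,"rz":0,"dx":-7,"dy":83,"dz":30,"jaw":0},{"rx":0,"ry":0,"rz":0,"dx":-7,"dy":83,"dz":20,"jaw":0},{"rx":0,"ry":0,"rz":0,"dx":-7,"dy":83,"dz":15,"jaw":0}]'
python3 - <<'E'
from h import *
im=get_image("side");s=get_state();print(s["tcp_pos"],s["contact_force"])
p=im["pixels"][200:330,260:430]
cv2.imwrite("pics/s2.png",cv2.cvtColor(cv2.resize(p,None,fx=4,fy=4,interpolation=cv2.INTER_CUBIC),cv2.COLOR_RGB2BGR))
E
```

```text
time: 4.52
tcp_pos: [501.3, 21.7, 53.6]
eef_rot: [3.141, 0.0, 1.037]
contact_force: [-0.4, -0.0, -0.6]
grip_width: 0.2
grip_force: 0.0
[500.37469228  21.52489891  52.56439828] [-0.3629848  -0.47013861 -1.1692322 ]
```

View pics/s2.png

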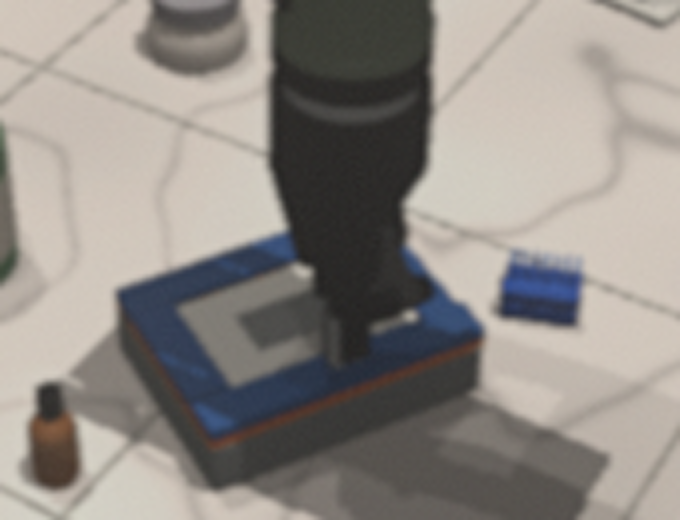

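The tip, at crop (345,360), is over the near bar and the case hasn't moved. Pressing.

```bash
python3 -m crank '[{"rx":0,"ry":0,"rz":0,"dx":0,"dy":0,"dz":-3,"jaw":0},{"rx":0,"ry":0,"rz":0,"dx":0,"dy":0,"dz":-5,"jaw":0},{"rx":0,"ry":0,"rz":0,"dx":0,"dy":0,"dz":-7,"jaw":0},{"rx":0,"ry":0,"rz":0,"dx":0,"dy":0,"dz":-9,"jaw":0},{"rx":0,"ry":0,"rz":0,"dx":0,"dy":0,"dz":-11,"jaw":0},{"rx":0,"ry":0,"rz":0,"dx":0,"dy":0,"dz":-13,"jaw":0},{"rx":0,"ry":0,"rz":0,"dx":0,"dy":0,"dz":-14,"jaw":0},{"rx":0,"ry":0,"rz":0,"dx":0,"dy":0,"dz":-14,"jaw":0}]'
python3 -m crank '[{"rx":0,"ry":0,"rz":0,"dx":0,"dy":0,"dz":-1,"jaw":0},{"rx":0,"ry":0,"rz":0,"dx":0,"dy":0,"dz":-1,"jaw":0},{"rx":0,"ry":0,"rz":0,"dx":0,"dy":0,"dz":-1,"jaw":0}]'
```

```text
time: 5.23
tcp_pos: [501.4, 21.8, 42.8]
eef_rot: [3.141, 0.0, 1.038]
contact_force: [-6.1, -2.5, 23.6]
grip_width: -0.2
grip_force: 11.1
time: 5.48
tcp_pos: [501.4, 21.7, 42.8]
eef_rot: [3.14, 0.0, 1.038]
contact_force: [-7.9, -3.1, 29.3]
grip_width: -0.1
grip_force: 14.7
```

Near is shut. Now left at (577,57).

```bash
python3 -m crank '[{"rx":0,"ry":0,"rz":0,"dx":0,"dy":0,"dz":10,"jaw":0},{"rx":0,"ry":0,"rz":0,"dx":0,"dy":0,"dz":30,"jaw":0},{"rx":0,"ry":0,"rz":0,"dx":76,"dy":35,"dz":30,"jaw":0},{"rx":0,"ry":0,"rz":0,"dx":76,"dy":35,"dz":30,"jaw":0},{"rx":0,"ry":0,"rz":0,"dx":76,"dy":35,"dz":30,"jaw":0},{"rx":0,"ry":0,"rz":0,"dx":76,"dy":35,"dz":30,"jaw":0},{"rx":0,"ry":0,"rz":0,"dx":76,"dy":35,"dz":20,"jaw":0},{"rx":0,"ry":0,"rz":0,"dx":76,"dy":35,"dz":15,"jaw":0}]'
python3 -m crank '[{"rx":0,"ry":0,"rz":0,"dx":0,"dy":0,"dz":-3,"jaw":0},{"rx":0,"ry":0,"rz":0,"dx":0,"dy":0,"dz":-5,"jaw":0},{"rx":0,"ry":0,"rz":0,"dx":0,"dy":0,"dz":-7,"jaw":0},{"rx":0,"ry":0,"rz":0,"dx":0,"dy":0,"dz":-9,"jaw":0},{"rx":0,"ry":0,"rz":0,"dx":0,"dy":0,"dz":-11,"jaw":0},{"rx":0,"ry":0,"rz":0,"dx":0,"dy":0,"dz":-13,"jaw":0},{"rx":0,"ry":0,"rz":0,"dx":0,"dy":0,"dz":-14,"jaw":0},{"rx":0,"ry":0,"rz":0,"dx":0,"dy":0,"dz":-14.5,"jaw":0}]'
```

```text
time: 6.15
tcp_pos: [575.4, 57.0, 52.8]
eef_rot: [-3.139, 0.002, 1.037]
contact_force: [-0.5, 0.5, -0.1]
grip_width: 0.0
grip_force: 0.0
time: 6.82
tcp_pos: [576.1, 57.1, 42.8]
eef_rot: [-3.141, 0.001, 1.038]
contact_force: [-9.0, -2.2, 25.1]
grip_width: 0.2
grip_force: 12.4
```

Left is shut. Now far at (584,-26).

```bash
python3 -m crank '[{"rx":0,"ry":0,"rz":0,"dx":0,"dy":0,"dz":10,"jaw":0},{"rx":0,"ry":0,"rz":0,"dx":0,"dy":0,"dz":30,"jaw":0},{"rx":0,"ry":0,"rz":0,"dx":7,"dy":-83,"dz":30,"jaw":0},{"rx":0,"ry":0,"rz":0,"dx":7,"dy":-83,"dz":30,"jaw":0},{"rx":0,"ry":0,"rz":0,"dx":7,"dy":-83,"dz":30,"jaw":0},{"rx":0,"ry":0,"rz":0,"dx":7,"dy":-83,"dz":30,"jaw":0},{"rx":0,"ry":0,"rz":0,"dx":7,"dy":-83,"dz":20,"jaw":0},{"rx":0,"ry":0,"rz":0,"dx":7,"dy":-83,"dz":15,"jaw":0}]'
python3 -m crank '[{"rx":0,"ry":0,"rz":0,"dx":0,"dy":0,"dz":-3,"jaw":0},{"rx":0,"ry":0,"rz":0,"dx":0,"dy":0,"dz":-5,"jaw":0},{"rx":0,"ry":0,"rz":0,"dx":0,"dy":0,"dz":-7,"jaw":0},{"rx":0,"ry":0,"rz":0,"dx":0,"dy":0,"dz":-9,"jaw":0},{"rx":0,"ry":0,"rz":0,"dx":0,"dy":0,"dz":-11,"jaw":0},{"rx":0,"ry":0,"rz":0,"dx":0,"dy":0,"dz":-13,"jaw":0},{"rx":0,"ry":0,"rz":0,"dx":0,"dy":0,"dz":-14,"jaw":0},{"rx":0,"ry":0,"rz":0,"dx":0,"dy":0,"dz":-14.5,"jaw":0}]'
```

```text
time: 7.48
tcp_pos: [583.7, -24.5, 53.7]
eef_rot: [-3.14, 0.0, 1.038]
contact_force: [-0.4, 0.1, -0.7]
grip_width: 0.1
grip_force: 0.0
time: 8.15
tcp_pos: [584.4, -24.8, 42.9]
eef_rot: [3.141, -0.001, 1.038]
contact_force: [-6.6, 1.8, 20.8]
grip_width: -0.0
grip_force: 9.9
```

All four met the stop at 42.8–42.9 mm. Retreating and checking.

```bash
python3 -m crank '[{"rx":0,"ry":0,"rz":0,"dx":0,"dy":0,"dz":10,"jaw":0},{"rx":0,"ry":0,"rz":0,"dx":0,"dy":0,"dz":40,"jaw":0},{"rx":0,"ry":0,"rz":0,"dx":0,"dy":0,"dz":80,"jaw":0},{"rx":0,"ry":0,"rz":0,"dx":0,"dy":0,"dz":120,"jaw":0},{"rx":0,"ry":0,"rz":0,"dx":0,"dy":0,"dz":160,"jaw":0},{"rx":0,"ry":0,"rz":0,"dx":0,"dy":0,"dz":190,"jaw":0},{"rx":0,"ry":0,"rz":0,"dx":0,"dy":0,"dz":190,"jaw":0},{"rx":0,"ry":0,"rz":0,"dx":0,"dy":0,"dz":190,"jaw":0}]' >/dev/null
for i in 1; do python3 -m crank '[{"rx":0,"ry":0,"rz":0,"dx":-170,"dy":-220,"dz":0,"jaw":0},{"rx":0,"ry":0,"rz":0,"dx":-170,"dy":-220,"dz":0,"jaw":0},{"rx":0,"ry":0,"rz":0,"dx":-170,"dy":-220,"dz":0,"jaw":0},{"rx":0,"ry":0,"rz":0,"dx":-170,"dy":-220,"dz":0,"jaw":0},{"rx":0,"ry":0,"rz":0,"dx":-170,"dy":-220,"dz":0,"jaw":0},{"rx":0,"ry":0,"rz":0,"dx":-170,"dy":-220,"dz":0,"jaw":0},{"rx":0,"ry":0,"rz":0,"dx":-170,"dy":-220,"dz":0,"jaw":0},{"rx":0,"ry":0,"rz":0,"dx":-170,"dy":-220,"dz":0,"jaw":0}]'; done
python3 - <<'E'
from h import *
a=snap("top","pics/t3.png")["pixels"][150:330,200:400]; b=snap("side","pics/s3.png")["pixels"][180:330,220:420]
o=[cv2.resize(x,None,fx=f,fy=f,interpolation=cv2.INTER_CUBIC) for x,f in((a,1.6),(b,4))]
c=np.zeros((600,800,3),np.uint8);c[:]=o[1][:600,:800];cv2.imwrite("pics/s3c.png",cv2.cvtColor(c,cv2.COLOR_RGB2BGR))
E
```

```text
time: 9.48
tcp_pos: [410.5, -248.1, 228.6]
eef_rot: [-3.138, 0.002, 1.033]
contact_force: [0.8, 0.2, -0.0]
grip_width: 0.1
grip_force: 0.0
```

View pics/s3c.png

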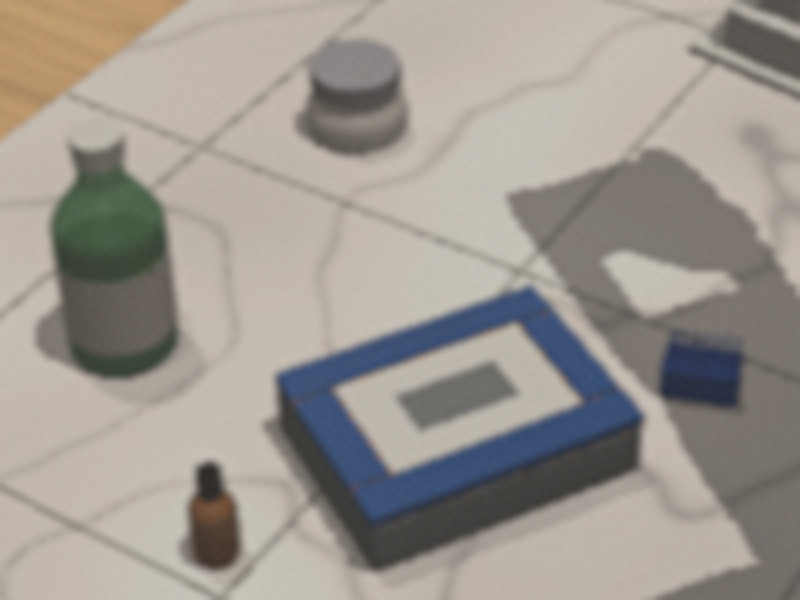

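View pics/t3.png

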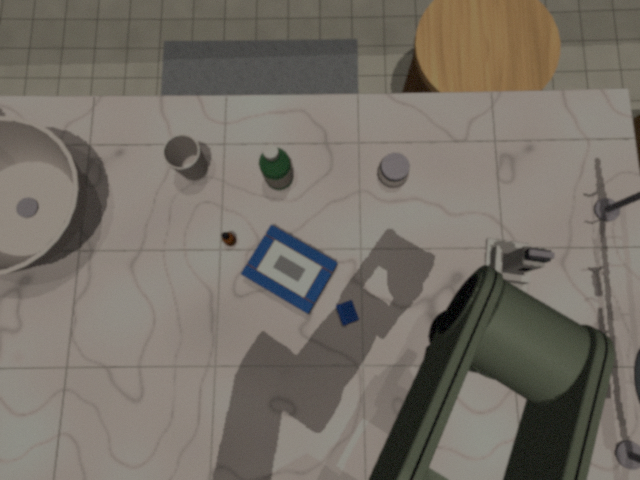

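In the side view no orange band is left around the case (crop 280–640, 290–570). In the top view the case (290,269), comb (347,312) and oil bottle (229,239) are where they started.

```bash
python3 -c "
from workcell import *
print(close_job())"
```

```text
the job is handed in; nothing more can be done
None
```

All four rim sections met their stops at about 43 mm, no orange shows, the case and everything else in view are where they started, the arm is clear, and the job was handed in at about 10 s of the 51 s limit.

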